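# Prop up the wide optics screen

### The arm

A 7-joint arm with a two-finger parallel gripper is mounted at the origin on the work surface. World frame = base frame: x ahead of the robot, y to its left, z up, the work surface at z = 0. Lengths are in mm, angles in rad, forces in N, time in s.
With the tool pointing down it reaches from about 350 to 775 mm from the base axis. Payload 3.1 kg.
Tool frame: the origin (TCP) lies between the finger pads; the fingertips stand 8 mm ahead of it and the grasp point (between the pads) lies 11 mm behind it (ctrl.tip_extent is the distance from the TCP to the fingertips, in mm); z points along the fingers, y is the line along which they close (so a half turn about z gives the same grasp; the last joint's range is limited). The gripper opens to 85 mm and grips with 20 to 120 N. Pads are 22 mm wide; open, the fingers measure 114 mm over their backs; the gripper's body (76 mm by 85 mm) begins 54 mm behind the grasp point. The pads swing forward as they close: fully open they stand 13 mm farther back than shut.
Start: joints at [1.064, 0.311, 0.014, 1.512, -0.004, 1.319, -0.027], TCP at [246.568, -491.653, 207.904] pointing down, gripper open.
Joint ranges: [-2.7, 2.7], [-0.3, 1.91], [-1.27, 1.3], [0.12, 2.57], [-1.44, 4.58], [0.2, 2.03], [-3.05, 3.05]. Speed limits (rad/s): [2.79, 2.79, 3.14, 3.14, 3.14, 3.14, 3.14].

### API

Orientations are given as a unit quaternion [x, y, z, w].
In Python, from cell import ctrl gives the robot as it stands.
- The arm moves only by the tool step_arm, never from a script. Its argument "moves" is text: rows parted by semicolons, each of 5 numbers parted by spaces: the closure, from 0 (fully open) to 1 (shut), then the shift along the tool's x, y, z as a fraction of full scale, then the turn about the tool's z as a fraction of full scale. In form: grip x y z spin; .... A call has 1 to 10 rows; each row shifts and turns the commanded pose from where the row before left it, along the tool's axes as they then stand; what a row does not reach is not made up. Full scale, the value 1, is 30 mm for a shift and pi rad for a turn. A row lasts 1/10 s, in which the tool goes at most 50 mm and 8.59 degrees, less where a joint would pass 70% of its speed; a pose out of reach is approached as far as the arm can. A call with a number of a shift or a turn outside -1 to 1 is refused whole. A call with a gripper value outside its range is refused whole. The fingers move at their own pace and stop on an object; "force" is the grip in N (left out, the last holds). Time passes only in rows, so rows that do not move let the fingers close. It gives the time, the measured TCP pose, the force, the opening and the grip force at its end, in the units of the state.
- ctrl.read_state(): the state, without advancing time (a new reading comes with each control period).
- ctrl.grab_frame(name): name is "scene" or "top" or "wrist"; returns a dict with "pixels" (480x640x3 uint8, red, green, blue), "intrinsics" (3x3 intrinsics, pixels), "R" (3x3) and "t" (3): a world point X has camera coordinates R X + t. Camera axes: x right, y down, z forward; pixel columns grow to the right and rows downward; lengths in mm; the calibration is good to about 2 mm. A picture is of the moment at which its call begins. There is no depth.
- ctrl.close_job(): hands the job in; it is judged then, once.
Trained networks look in a picture, given as the dict that the camera call returned (one of the last four; its "shot" number tells which), for a name from the list of things; names that differ only in an ending like _2 or _b are one class to them, and where a whole thing is asked for, a point or a joint stands for the part that bears it (a point fixed in the world has none). Each returns a list of dicts, best first, with "confidence" (0 to 1); they miss things now and then, are a little off and sometimes report something else, mostly with a low value. They report only what shows in the picture. A call takes as long as a camera call. They do not tell look-alikes from the thing itself.
- ctrl.spot_in(picture, thing): "point" ([x, y, z] in mm, in world coordinates, good to about 4 mm: the middle of the surface that is visible of it).
- ctrl.masks_of(picture, thing): "mask" (480x640 bool, what is visible of it).
The state is a dict: "clock": time; "joint_pos": joint angles; "joint_velocities": joint speeds; "joint_torque": joint torques, N m; "tcp_pos": TCP position; "tcp_rot": TCP orientation; "contact_force": force on the tool from outside, world axes, zero at the start; "ft_torque": the same for the moment, N m; "opening": opening from 0.0 (shut) to 1.0 (fully open); "grasp_force": force on a finger pad.
Only numpy, scipy, OpenCV 4.12 (cv2) and the standard library are available. Lean on these libraries where they do the work, as an engineer would, in place of code of your own. Each camera call takes 0.05 s, during which the arm holds its last target. There are 200 camera calls.

### The job

Two wooden optics screens stand on the bench, each with a dark wooden prop leg hinged to its back and nearly folded. Push the prop leg of the wide screen outward until it stops square to the board, and leave it there. Leave the narrow screen's leg as it is and do not disturb the amber jar.

Things in the scene. Friction and masses are not known exactly. Their poses are not given: they have to be found in the camera images.
- wide_screen: Wider of two upright boards, 210 x 16 x 150 mm high, round white window; fixed, iron foot strip 12 mm high on its +x side. Origin on the bench, mid-thickness, level with the leg hinge. x normal to the board (back with leg faces -x); board spans y -95 to +115 mm; z up. Vertical hinge axis at x -16 mm, y 0. (Narrow screen: alike but 110 mm wide, y -95 to +15, dark slit.)
- wide_leg (a joint): Leg angle, rad. Dark gate 165 mm long from hinge axis, 12 thick, 4 to 145 mm above bench, top rail 105-145. At 0 it lies along the board towards the screen's -y, end 70 mm past the board; growing, it swings away from the back, clockwise from above, to the stop at 1.571, along the screen's -x. Starts 0.15-0.5. Stiff: about 1 N at the end moves it, stays where left.
- narrow_tip (a point): Top of the free end of the narrow screen's prop leg (same leg, same hinge), 145 mm above the bench. This leg is to stay as it is.
- jar: Squat closed amber glass jar, 72 mm in diameter, 75 mm high, standing loose on the bench. Origin at the centre of its underside, z up.
Things that resemble listed ones, but are neither listed nor needed, are in the scene too. Leave any green or turquoise look-alike of the jar alone.

How it is judged:
By the outcome, as a careful person would: the job done as asked, in the order asked, and still so for the second after the job is handed in, with the robot touching nothing.
It also fails if it takes over 35 s, if anything falls off the work surface, if the arm or the gripper's body presses on something with over 40 N, if the wrist force passes 120 N, or if a joint passes its speed limit or range.

## Working session

There is one attempt and no reset: what is moved stays moved. The work goes in short steps, Python scripts to look and compute and a tool call to move; the robot and the scene stay as the last step left them, time stands still between calls to the robot, and variables do not carry over. Pictures are saved under pics/ and viewed, at most 10 in all, crops included, and the job is handed in when it is done.

Besides the shell and the picture viewer there is one more tool, called after "Request:" in YAML: its name, and indented under it one key for each argument. step_arm: Moves the arm, as the interface text tells. Shift numbers are shares of 30 mm and turn numbers shares of pi rad, none past 1 either way. Its arguments: {"type":"object","properties":{"moves":{"type":"string"},"force":{"type":"number"}},"required":["moves"]}

```bash
mkdir -p pics
python3 - <<'E'
from cell import ctrl
import cv2,numpy as np
s=ctrl.read_state();print(s['clock'],s['tcp_pos'],s['tcp_rot'],s['opening'])
for n in['scene','top']:
    f=ctrl.grab_frame(n);cv2.imwrite(f'pics/{n}0.png',f['pixels'][:,:,::-1])
    print(n,np.round(f['intrinsics'],1).tolist(),np.round(f['R'],3).tolist(),np.round(f['t'],1))
    for th in['wide_screen','wide_leg','narrow_tip','jar']:
        for a in ctrl.spot_in(f,th):
            p=f['R']@np.array(a['point'])+f['t'];q=f['intrinsics']@p
            print(th,np.round(a['point']),a['confidence'],np.round(q[:2]/q[2]))
E
```

```text
0.0 [ 246.20164327 -490.9391717   206.82500879] [ 9.73103911e-01  2.30363644e-01 -3.18919591e-04 -1.12612971e-03] 0.9989490541321001
scene [[549.7, 0.0, 315.8], [0.0, 549.7, 245.3], [0.0, 0.0, 1.0]] [[0.596, 0.803, -0.011], [0.573, -0.435, -0.694], [-0.562, 0.407, -0.72]] [-380.  -209.1 1605.5]
wide_screen [ 648. -192.   74.] 0.61 [242. 341.]
wide_leg [ 599. -294.  119.] 0.84 [181. 338.]
narrow_tip [535. 121. 115.] 0.85 [331. 230.]
jar [526. 556.  51.] 0.78 [455. 177.]
jar [531. 433.  51.] 0.73 [424. 197.]
jar [420. 458.  49.] 0.65 [402. 172.]
top [[561.7, 0.0, 320.5], [0.0, 561.7, 242.4], [0.0, 0.0, 1.0]] [[0.013, -1.0, -0.021], [-0.988, -0.009, -0.155], [0.155, 0.022, -0.988]] [  76.5  546.6 1534.5]
wide_screen [ 631. -188.  117.] 0.71 [421. 208.]
wide_screen [ 603. -246.  116.] 0.3 [442. 218.]
wide_screen [547. 152. 143.] 0.3 [293. 236.]
wide_leg [ 604. -248.  114.] 0.56 [443. 218.]
narrow_tip [ 631. -188.  118.] 0.66 [421. 208.]
narrow_tip [546. 150. 144.] 0.57 [294. 236.]
jar [508. 562.  73.] 0.81 [147. 252.]
jar [402. 467.  71.] 0.71 [179. 292.]
jar [508. 443.  78.] 0.6 [189. 253.]
```

View pics/scene0.png

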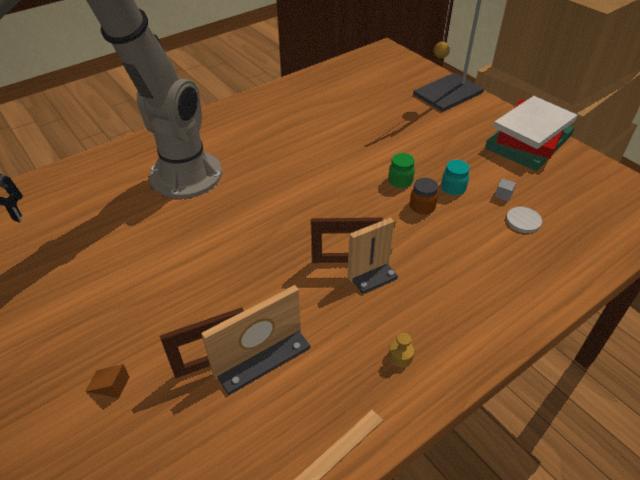

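View pics/top0.png

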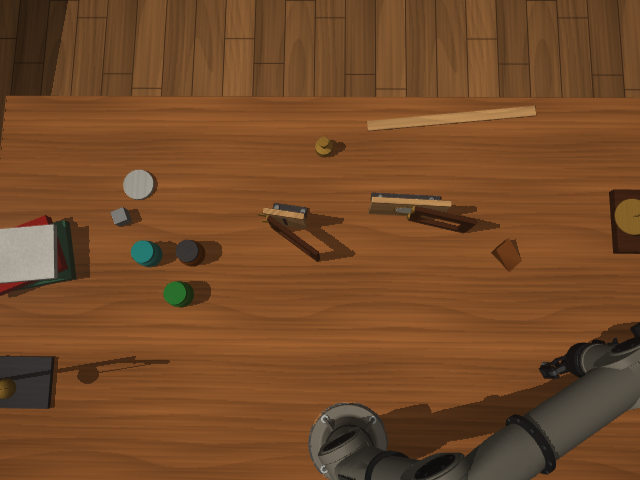

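The wide screen (round window) is at scene (255,340) and top (410,200). Its leg runs from about top (408,212) to (472,227). The narrow screen (slit) is at scene (370,255) and top (287,212). The amber jar is at scene (424,195) and top (190,252), with the turquoise and green look-alikes beside it. An enlarged crop will confirm the wide screen.

Run:
```python
import cv2,numpy as np
a=cv2.imread('pics/top0.png')[180:250,360:490];b=cv2.imread('pics/scene0.png')[280:400,150:320]
a=cv2.resize(a,(780,420),interpolation=cv2.INTER_CUBIC);cv2.imwrite('pics/crop_top.png',a)
```

```text
(no output)
```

View pics/crop_top.png

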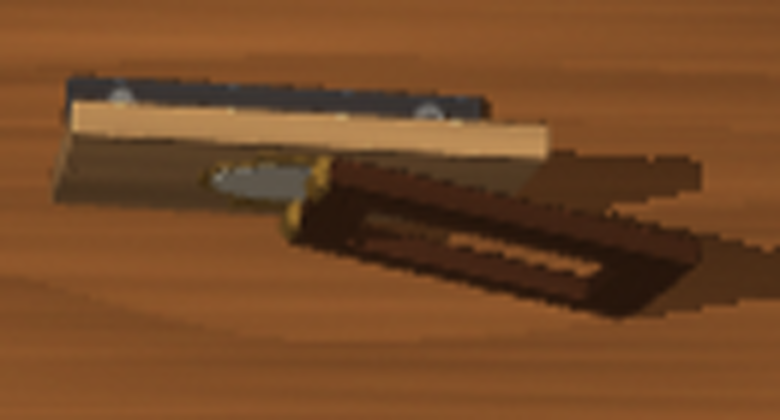

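The crop confirms it. It shows the white round window, the board's top face from crop (71,116) to (549,141), the hinge at about (320,172), and the leg's top end at about (698,250).

```bash
cat > h.py <<'E'
import numpy as np
def ray(f,u,v,z):
    K,R,t=map(np.array,(f['intrinsics'],f['R'],f['t']))
    d=R.T@np.linalg.solve(K,[u,v,1]);c=-R.T@t
    return c+d*(z-c[2])/d[2]
E
python3 - <<'E'
from cell import ctrl
import numpy as np
from h import ray
f=ctrl.grab_frame('top')
w=lambda x,y,z:ray(f,360+x/6-.4,180+y/6-.4,z)
l=w(71,116,150);r=w(549,141,150);h=w(322,172,145);e=w(698,250,145)
print(l,r,np.linalg.norm(l-r));print(h,e)
yv=(l-r)/np.linalg.norm(l-r);xv=np.array([yv[1],-yv[0],0])
o=r+95*yv*np.linalg.norm(l-r)/210;o[2]=0
H=o-16*xv
print('yv',yv,'xv',xv,'o',o,'hinge',H,'stop end',H-165*xv)
d=e-H;print('leg len',np.hypot(*d[:2]),'ang',np.arctan2(-d@xv,-d@yv))
s=ctrl.read_state();from scipy.spatial.transform import Rotation as Ro
print(Ro.from_quat(s['tcp_rot']).as_matrix().round(3))
E
```

```text
[646.57637065 -53.1622246  150.        ] [ 636.94594964 -262.58683855  150.        ] 209.64592515679328
[ 623.3430869  -163.82304598  145.        ] [ 589.76189101 -327.43686166  145.        ]
yv [0.0459366  0.99894436 0.        ] xv [ 0.99894436 -0.0459366   0.        ] o [ 641.30256867 -167.84713224    0.        ] hinge [ 625.31945895 -167.11214664    0.        ] stop end [ 460.49364002 -159.53260764    0.        ]
leg len 164.22044599840797 ang 0.17229919807008853
[[ 0.894  0.448  0.   ]
 [ 0.448 -0.894 -0.   ]
 [-0.     0.    -1.   ]]
```

The leg angle comes out at about 0.17 rad with a consistent 164 mm length, and the hinge is near (625,-167). The plan is to come down with shut fingers on the board side of the leg tip, beyond the board's edge, and then sweep an arc around the hinge.

Request:
step_arm:
  moves: "1 1 0.036 0 0; 1 1 0.036 0 0; 1 1 0.036 0 0; 1 1 0.036 0 0; 1 1 0.036 0 0; 1 1 0.036 0 0; 1 1 0.036 0 0; 1 1 0.036 0 0; 1 1 0.036 0 0; 1 1 0.036 0 0"

```text
clock: 1.55
tcp_pos: [520.6, -366.3, 207.9]
tcp_rot: [0.973, 0.23, -0.0, 0.0]
contact_force: [0.8, -0.1, -0.2]
opening: -0.002
grasp_force: 0.0
```

Request:
step_arm:
  moves: "1 1 0 0 0; 1 1 0 0 0; 1 1 0 0 0; 1 1 0 0 0; 1 0 0 0 0.0434; 1 0 0 0 0.0434; 1 0 0 0 0.0434; 1 0 0 0 0.0434; 1 0 0 0 0.0434; 1 0 0 0 0"

```text
clock: 2.55
tcp_pos: [626.8, -313.0, 207.7]
tcp_rot: [0.994, -0.108, -0.0, 0.0]
contact_force: [-0.2, 0.3, -0.0]
opening: 0.002
grasp_force: 0.0
```

Request:
step_arm:
  moves: "1 0 0 0.8 0; 1 0 0 0.8 0; 1 0 0 0.8 0; 1 0 0 0.7 0; 1 0 0 0.3 0; 1 0 0 0 0"

```text
clock: 3.15
tcp_pos: [625.7, -312.4, 104.1]
tcp_rot: [0.994, -0.107, -0.002, -0.001]
contact_force: [0.5, -0.0, -0.4]
opening: 0.001
grasp_force: 0.0
```

Run:
```python
from cell import ctrl
import cv2
f=ctrl.grab_frame('scene');g=ctrl.grab_frame('top')
a=cv2.resize(f['pixels'][240:400,120:330,::-1],(780,594));cv2.imwrite('pics/s1.png',a)
```

```text
(no output)
```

View pics/s1.png

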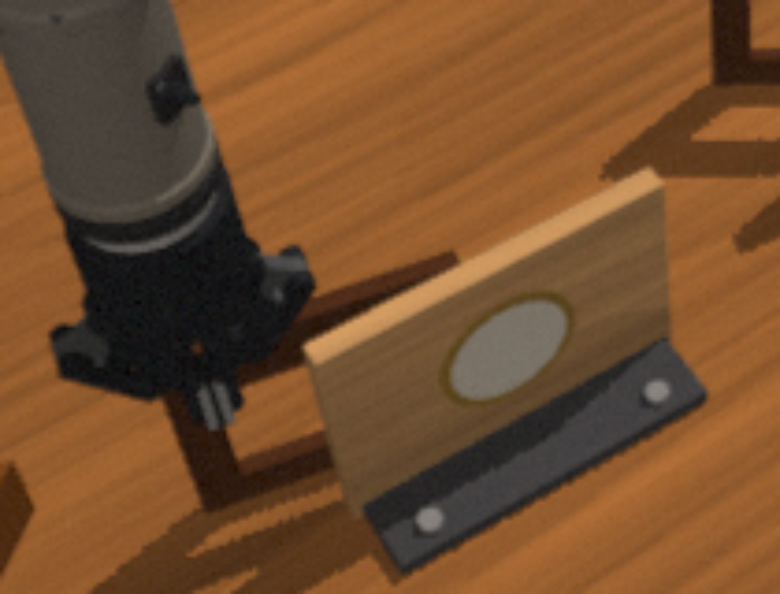

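The shut fingers sit on the board side of the leg near its free end, clear of the board's edge. Start the sweep.

Request:
step_arm:
  moves: "1 -0.4 0 0 0; 1 -0.327 0.028 0 0.0222; 1 -0.327 0.028 0 0.0222; 1 -0.327 0.028 0 0.0222; 1 -0.327 0.028 0 0.0222; 1 -0.327 0.028 0 0.0222; 1 -0.327 0.028 0 0.0222; 1 -0.327 0.028 0 0.0222; 1 -0.327 0.028 0 0.0222; 1 -0.327 0.028 0 0.0222"

```text
clock: 4.25
tcp_pos: [536.4, -277.3, 108.4]
tcp_rot: [0.912, -0.411, 0.003, 0.001]
contact_force: [-0.5, -1.5, 0.7]
opening: 0.006
grasp_force: 0.5
```

```bash
cat >> h.py <<'E'
H=np.array([625.3,-167.1]);xv=np.array([.99894,-.0459]);yv=np.array([.0459,.99894])
def rep(s,off=17):
    d=np.array(s['tcp_pos'][:2])-H;a=np.arctan2(-d@xv,-d@yv);r=np.hypot(*d)
    q=s['tcp_rot'];yaw=2*np.degrees(np.arctan2(q[1],q[0]))
    print(s['clock'],np.round(s['tcp_pos'],1),'F',np.round(s['contact_force'],1),'leg if touching',a+np.arcsin(off/r),'r',r,'tool-yaw turn deg',-yaw-2.63)
E
python3 -c "
from cell import ctrl;from h import rep;rep(ctrl.read_state())"
```

```text
4.25 [ 536.4 -277.3  108.4] F [-0.5 -1.5  0.7] leg if touching 0.7535359111282851 r 141.58207691982747 tool-yaw turn deg 45.91378113918722
```

Request:
step_arm:
  moves: "1 -0.327 0.028 0 0.0222; 1 -0.327 0.028 0 0.0222; 1 -0.327 0.028 0 0.0222; 1 -0.327 0.028 0 0.0222; 1 -0.327 0.028 0 0.0222; 1 -0.327 0.028 0 0.0222; 1 -0.327 0.028 0 0.0222; 1 -0.327 0.028 0 0.0222; 1 -0.327 0.028 0 0.0222; 1 0 0 0 0"

```text
clock: 5.25
tcp_pos: [492.3, -199.6, 107.8]
tcp_rot: [0.742, -0.67, 0.001, -0.001]
contact_force: [0.3, 0.1, 0.2]
opening: -0.001
grasp_force: 0.0
```

```bash
python3 -c "
from cell import ctrl;from h import rep;rep(ctrl.read_state())"
```

```text
5.25 [ 492.3 -199.6  107.8] F [0.3 0.1 0.2] leg if touching 1.4099656697786584 r 136.86473039469087 tool-yaw turn deg 81.55676907747142
```

Request:
step_arm:
  moves: "1 -0.15 0.01 0 0.0106; 1 -0.15 0.01 0 0.0106; 1 -0.15 0.01 0 0.0106; 1 -0.1 0.01 0 0.0106; 1 0 0 0 0"

```text
clock: 5.75
tcp_pos: [490.0, -184.7, 107.1]
tcp_rot: [-0.695, 0.719, -0.001, 0.001]
contact_force: [0.5, -0.1, 0.5]
opening: -0.003
grasp_force: 0.0
```

Request:
step_arm:
  moves: "1 -0.07 0 0 0; 1 0 0 0 0"

```text
clock: 5.95
tcp_pos: [489.6, -182.5, 106.5]
tcp_rot: [-0.695, 0.719, -0.001, 0.0]
contact_force: [0.5, -0.8, 1.0]
opening: -0.002
grasp_force: 0.3
```

Request:
step_arm:
  moves: "1 -0.07 0 0 0; 1 0 0 0 0"

```text
clock: 6.15
tcp_pos: [489.3, -179.8, 106.0]
tcp_rot: [-0.695, 0.719, -0.0, 0.0]
contact_force: [0.7, -0.5, 1.6]
opening: 0.002
grasp_force: 0.3
```

```bash
python3 -c "
from cell import ctrl;from h import rep;rep(ctrl.read_state())"
```

```text
6.15 [ 489.3 -179.8  106. ] F [ 0.7 -0.5  1.6] leg if touching 1.55628630658527 r 136.64381628170966 tool-yaw turn deg -270.6772359822813
```

No stop force yet, so I'll continue in about 1.5 mm steps.

Request:
step_arm:
  moves: "1 -0.05 0 0 0; 1 0 0 0 0"

```text
clock: 6.35
tcp_pos: [489.2, -179.5, 106.0]
tcp_rot: [-0.695, 0.719, -0.001, -0.0]
contact_force: [0.2, -2.7, -0.9]
opening: 0.0
grasp_force: 1.4
```

Request:
step_arm:
  moves: "1 -0.05 0 0 0; 1 0 0 0 0"

```text
clock: 6.55
tcp_pos: [489.2, -179.5, 106.0]
tcp_rot: [-0.694, 0.72, -0.002, -0.001]
contact_force: [1.5, -6.4, -1.5]
opening: -0.001
grasp_force: 2.7
```

Request:
step_arm:
  moves: "1 -0.05 0 0 0; 1 0 0 0 0"

```text
clock: 6.75
tcp_pos: [489.1, -179.5, 106.1]
tcp_rot: [-0.694, 0.72, -0.002, -0.001]
contact_force: [1.3, -7.1, -1.2]
opening: -0.004
grasp_force: 3.7
```

The position is frozen while the force rises to 7 N, so the leg is at its stop. Back straight off, then rise.

Request:
step_arm:
  moves: "1 0.3 0 0 0; 1 0.6 0 0 0; 1 0.8 0 0 0; 1 0.5 0 -0.5 0; 1 0 0 -1 0; 1 0 0 -1 0; 1 0 0 -1 0; 1 1 0 -0.5 0; 1 1 0 0 0; 1 1 0 0 0"

```text
clock: 7.75
tcp_pos: [484.4, -330.8, 226.5]
tcp_rot: [-0.696, 0.718, 0.0, 0.001]
contact_force: [0.2, -0.2, -0.1]
opening: 0.001
grasp_force: 0.0
```

Request:
step_arm:
  moves: "1 1 0 0 0; 1 1 0 0 0; 1 0 0 0 0"

```text
clock: 8.05
tcp_pos: [478.9, -395.6, 224.7]
tcp_rot: [-0.692, 0.722, 0.001, -0.002]
contact_force: [0.3, -0.1, -0.5]
opening: -0.001
grasp_force: 0.0
```

Run:
```python
from cell import ctrl
import cv2
g=ctrl.grab_frame('top')['pixels'][:,:,::-1];f=ctrl.grab_frame('scene')['pixels'][:,:,::-1]
cv2.imwrite('pics/t2.png',cv2.resize(g[180:285,360:490],(742,600),interpolation=cv2.INTER_CUBIC))
cv2.imwrite('pics/s2.png',f)
print(ctrl.read_state()['tcp_pos'])
```

```text
[ 481.39334086 -390.63965618  225.07254007]
```

View pics/t2.png

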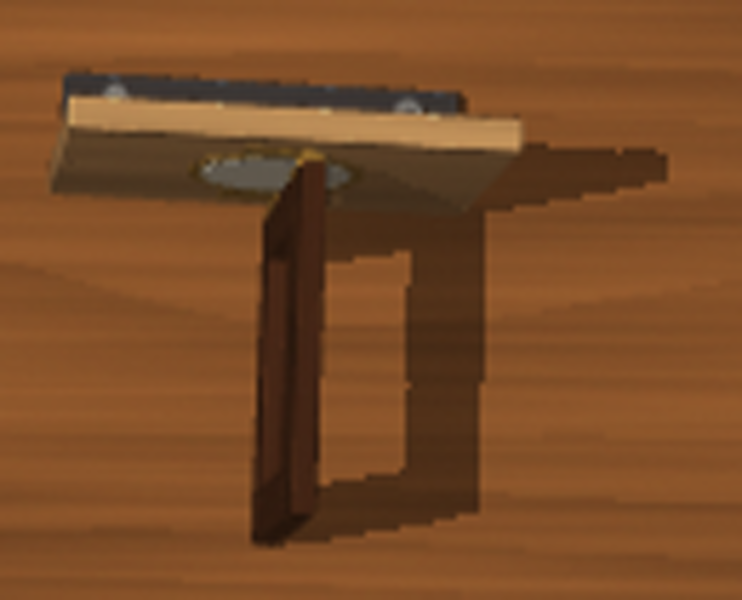

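View pics/s2.png

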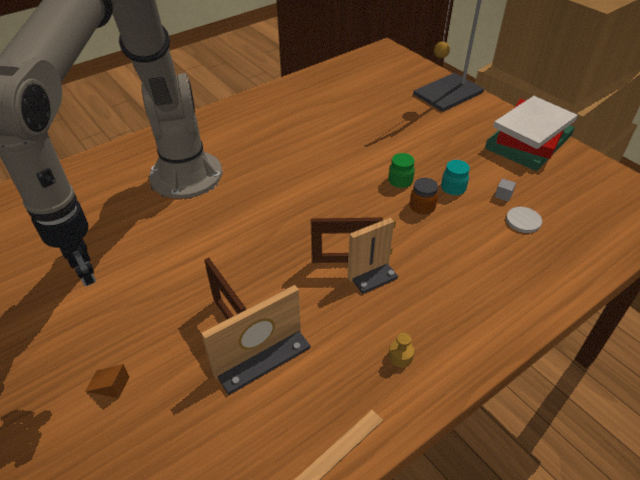

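The leg now stands square to the board, running from crop (313,160) to (304,514). The narrow screen at (350,250) and the amber jar at (424,195) are unchanged, and the arm is clear. Handing in.

```bash
python3 -c "
from cell import ctrl;print(ctrl.close_job())"
```

```text
the job is handed in; nothing more can be done
None
```

The wide screen's leg was pushed out to its stop, square to the board, and the job is handed in; the narrow screen's leg and the amber jar were not touched.

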